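# Angle the sample rack past the post into the reader bay

### The job

Push the long yellow tube rack across the bench with the fingertips, angling it past the red-topped steel post, until it lies in the bay of the tube reader: between the two end stops, with its whole long side home against the reader's back rail. The tubes must not be shaken, so only slide the rack: do not lift or tip it, and leave the other bottles, boxes and racks where they stand.

Things in the scene. Friction and masses are not known exactly. Their poses are not given: they have to be found in the camera images.
- rack: Long yellow tube rack with blue and red caps, loose. 40 mm (its x) by 220 mm long (its y), 40 mm high, caps up to 58 mm, set in 5 mm from the long sides. 0.3 to 0.5 kg. Origin at the centre of its underside, z up. Starts roughly parallel to the bay, on the robot's side of the post, its middle right of the bay's middle (towards the dock's -y). Ends alike.
- dock: Fixed white tube reader with an aluminium-edged bay; the bench is the bay's floor (the blue strip only marks it). Origin on the bench at the centre of the rack's place when fully home; x points from the open mouth to the back rail, y along the bay, to the left seen from the robot. White housing behind the rail 55 mm high, from x = 36 to 126 mm.
- bay_rail (a point): Middle of the back rail's front face, at bench level: x = +20 mm from the dock's origin. The rail is aluminium, 284 mm long, 25 mm high, 12 mm thick; axes as the dock's. The rack's long side ends against it.
- bay_stop_left (a point): Inner face of the left end stop at bench level, at y = +130 mm in the dock's frame (the right one is alike at y = -130 mm, so the bay is 260 mm long). Stops are aluminium, 12 mm thick, 25 mm high and reach forward from the rail to x = -25 mm.
- post: Fixed steel post with a red top, 16 mm diameter, 70 mm high; origin at its foot's centre. It stands before the left part of the bay's mouth, 60 mm in front (-x) of the dock's origin and 75 to 87 mm left (+y): 72 mm are free between it and the back rail; from it to the right end stop is less than the rack's length, so the rack cannot go in square.
- pink_rack: Pink micro-tube rack, bystander, 85 x 55 x 36 mm high, right of the bay. Origin at the centre of its underside.
- purple_rack: Purple micro-tube rack, bystander, 85 x 55 x 36 mm high, at the right, near the robot. Origin at the centre of its underside.
- reagent: Small reagent bottle with blue cap, bystander, 38 mm diameter, 75 mm high, left of the post. Origin at the centre of its underside.
- jar: Small jar, bystander, 48 mm diameter, 60 mm high, left of the bay. Origin at the centre of its underside.
- spray: White spray bottle with red trigger, bystander, 76 mm diameter, 208 mm high, far left. Origin at the centre of its underside.
- tip_box: Blue tip box with clear lid, bystander, 123 x 88 x 75 mm high, far right. Origin at the centre of its underside.
There are look-alikes about, which are no part of the job. What is shaped like the rack but black is not meant.

How it is judged (in metres and radians):
At the end, for the whole second after the job is handed in: The rack lies flat and at rest between the end stops, its middle within 6 mm of fully home against the back rail and within 25 mm of the bay's middle along it, parallel to the rail within 0.05 rad (x of rack in the frame of dock between -0.006 and 0.006 m and y of rack in the frame of dock between -0.025 and 0.025 m and angle between the y axis of rack and the y axis of dock, either way round below 0.05 rad and height (world z) of rack below 0.004 m and angle between rack's own z axis and vertical below 0.05 rad and linear speed of rack below 0.01 m/s); the robot touches nothing.
It fails at once if the rack is lifted off the bench (more than 10 mm) (height (world z) of rack above 0.01 m).
It fails at once if the rack is tipped (more than 0.2 rad) (angle between rack's own z axis and vertical above 0.2 rad).
It fails at once if another bottle, box or rack is moved by more than 20 mm (distance of any of pink_rack, purple_rack, reagent, jar, spray, tip_box from where it was at the start of the episode above 0.02 m).
It fails at once if another bottle, box or rack is tipped over (angle between any of pink_rack, purple_rack, reagent, jar, spray, tip_box's own z axis and vertical above 0.4 rad).
It also fails if it takes over 64 s, if anything falls off the work surface, if the arm or the gripper's body presses on something with over 40 N, if the wrist force passes 120 N, or if a joint passes its speed limit or range.

### The arm

A 6-joint arm with a two-finger parallel gripper is mounted at the origin on the work surface. World frame = base frame: x ahead of the robot, y to its left, z up, the work surface at z = 0. Lengths are in mm, angles in rad, forces in N, time in s.
With the tool pointing down it reaches from about 300 to 825 mm from the base axis. Payload 5.4 kg.
Tool frame: the origin (TCP) lies midway between the tips of the shut fingers; the grasp point (between the pads) lies 19 mm behind it; z points along the fingers, y is the direction in which the jaws open and shut (so a half turn about z gives the same grasp; the last joint's range is limited). The gripper opens to 92 mm and grips with 3 to 60 N. Pads are 20 mm wide; open, the fingers measure 128 mm over their backs; the gripper's body (75 mm by 189 mm) begins 69 mm behind the grasp point.
Start: joints at [-1.507, 0.158, 1.597, -0, 1.386, -0.21], TCP at [155.452, -553.571, 194.501] pointing down, gripper open.
Joint ranges: [-2.91, 2.91], [-0.94, 2.29], [0.18, 2.7], [-1.29, 4.43], [0.17, 2.64], [-3, 3]. Speed limits (rad/s): [2.57, 2.57, 3.14, 3.14, 3.14, 3.14].

### API

Orientations are given as a unit quaternion [w, x, y, z].
In Python, from plant import sense, optics, ticket gives the robot as it stands.
- The arm moves only by the tool servo_tool, never from a script. Its argument "rows" is a list of rows, each a list of 5 numbers: the shift along the tool's x, y, z in m, then the turn about the tool's z in rad, then the closure, from -1 (fully open) to 1 (shut). In form: [[tx, ty, tz, turn, jaw], ...]. A call has 1 to 10 rows; each row is the pose to reach, as a shift and turn from the pose commanded when the call began, along the tool's axes at that moment; what a row does not reach only later rows make up. A row lasts 1/8 s, in which the tool goes at most 62.5 mm and 10.7 degrees, less where a joint would pass 70% of its speed; a pose out of reach is approached as far as the arm can. A call with a gripper value outside its range is refused whole. The fingers move at their own pace and stop on an object; "newtons" is the grip in N (left out, the last holds). Time passes only in rows, so rows that repeat a pose let the fingers close. It gives the time, the measured TCP pose, the force and the opening at its end, in the units of the state.
- sense(): the state, without advancing time (a new reading comes with each control period).
- optics.snapshot(name): name is "scene" or "top"; returns (picture, depth): 384x512x3 uint8, red, green, blue; 384x512 float32, mm along the optical axis (not along the pixel's ray), 0 where there is no reading.
- optics.camera_params(name): a dict with "fx", "fy", "cx", "cy" (pixels), "R" (3x3) and "t" (3): a world point X has camera coordinates R X + t. Camera axes: x right, y down, z forward; pixel columns grow to the right and rows downward; lengths in mm; the calibration is good to about 2 mm. A picture is of the moment at which its call begins. camera_params takes no time and is no camera call.
- ticket.job_done(): hands the job in, once; it reports no verdict.
The state is a dict: "time_s": time; "joint_pos": joint angles; "joint_velocities": joint speeds; "tau": joint torques, N m; "position": TCP position; "ee_rot": TCP orientation; "wrist_force": force on the tool from outside, world axes, zero at the start; "wrist_torque": the same for the moment, N m; "finger_gap": finger opening in mm.
Only numpy, scipy, OpenCV 4.12 (cv2) and the standard library are available. Lean on these libraries where they do the work, as an engineer would, in place of code of your own. Each camera call takes 0.05 s, during which the arm holds its last target. There are 200 camera calls.

## Working session

There is one attempt and no reset: what is moved stays moved. The work goes in short steps, Python scripts to look and compute and a tool call to move; the robot and the scene stay as the last step left them, time stands still between calls to the robot, and variables do not carry over. Pictures are saved under pics/ and viewed, about 8 in all and at most 12, crops included, and the job is handed in when it is done.

Besides the shell and the picture viewer there is one more tool, called after "Emit:" as name([rows], argument=value, ...), one row to a line, values as JSON. servo_tool: Moves the arm, as the interface text tells. Its arguments: {"type":"object","properties":{"rows":{"type":"array","items":{"type":"array","items":{"type":"number"}}},"newtons":{"type":"number"}},"required":["rows"]}

```bash
ls; mkdir -p pics; python3 - <<'E'
from plant import sense, optics
import cv2
s=sense(); print(s)
for n in("scene","top"):
    im,d=optics.snapshot(n); cv2.imwrite(f"pics/{n}0.png",im[...,::-1]); print(n,optics.camera_params(n))
E
```

```text
pics
{'time_s': 0.0, 'joint_pos': array([-1.50710560e+00,  1.58991687e-01,  1.59819816e+00, -6.72003468e-06,
        1.38621751e+00, -2.10100044e-01]), 'joint_velocities': array([ 1.83353126e-03, -5.92916076e-04,  5.97234462e-05,  4.51299756e-04,
       -2.03439126e-05,  3.36429111e-04]), 'tau': array([-2.97493280e-04, -3.85579419e+01, -3.22103870e+01,  7.01044220e-02,
        3.79890832e-02, -1.40006841e-04]), 'position': array([ 155.40519751, -552.92452365,  193.56825092]), 'ee_rot': array([-9.05167389e-04,  9.90643958e-01,  1.36468768e-01,  6.30698364e-05]), 'wrist_force': array([-0.41064338,  0.93466511, -0.21816595]), 'wrist_torque': array([-0.03765058,  0.01638196,  0.02234852]), 'finger_gap': 91.74336652608928}
scene {'fx': 347.0658993760118, 'fy': 347.0658993760118, 'cx': 258.7016242199707, 'cy': 185.32557619257258, 'R': array([[-0.80973046,  0.58630002, -0.02426668],
       [ 0.35368897,  0.45464132, -0.8174383 ],
       [-0.46823146, -0.67048755, -0.57550478]]), 't': array([ 396.58160574, -177.15607792, 1382.04562506])}
top {'fx': 436.10792412753165, 'fy': 436.10792412753165, 'cx': 249.52146931770065, 'cy': 197.17411747034416, 'R': array([[-0.0924629 , -0.99569915,  0.00581588],
       [-0.97005364,  0.08876079, -0.22609172],
       [ 0.22460311, -0.02654681, -0.97408866]]), 't': array([  53.68647138,  511.12806132, 1237.91133974])}
```

View pics/top0.png

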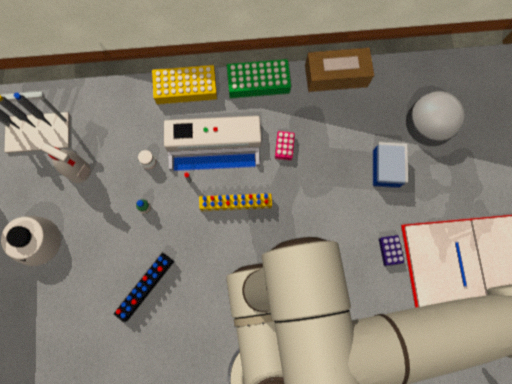

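View pics/scene0.png

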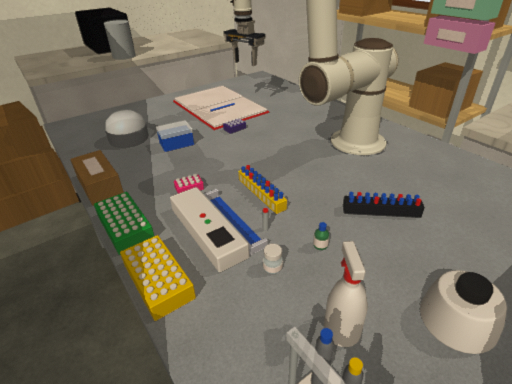

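The top view shows the rack at about (235,201), the blue bay strip at (213,161), the post's red top at (187,175) and the pink rack at (285,145). The reagent is at (142,205) and the jar at (147,158). The scene view agrees with this.

```bash
cat > h.py <<'E'
import numpy as np, cv2
from plant import sense, optics
def snap(n="top"):
    im,d=optics.snapshot(n); c=optics.camera_params(n)
    v,u=np.mgrid[:384,:512]
    P=np.stack([(u-c["cx"])/c["fx"]*d,(v-c["cy"])/c["fy"]*d,d],-1)
    return im,d,(P-c["t"])@c["R"],c       # R^T(P-t)
def cast(c,uv,z):
    uv=np.atleast_2d(uv).astype(float)
    r=np.c_[(uv[:,0]-c["cx"])/c["fx"],(uv[:,1]-c["cy"])/c["fy"],np.ones(len(uv))]@c["R"]
    o=-c["R"].T@c["t"]
    return (o+r*((z-o[2])/r[:,2])[:,None])[:,:2]
def hsv(im): return cv2.cvtColor(im,cv2.COLOR_RGB2HSV)
def box(m):
    m=cv2.morphologyEx(m.astype(np.uint8),cv2.MORPH_CLOSE,np.ones((5,5)))
    cs=cv2.findContours(m,0,2)[0]; return max(cs,key=cv2.contourArea)[:,0]
def win(m,u0,u1,v0,v1):
    o=np.zeros_like(m); o[v0:v1,u0:u1]=m[v0:v1,u0:u1]; return o
def rect(p):
    (c,s,a)=cv2.minAreaRect(p.astype(np.float32)); b=cv2.boxPoints((c,s,a))
    e=max((b[1]-b[0],b[2]-b[1]),key=np.linalg.norm); e=e*np.sign(e[1])
    return np.round(c,1),np.round(sorted(s),1),round(float(np.arctan2(-e[0],e[1])),4)  # yaw: y axis=(-sin,cos)
E
python3 - <<'E'
from h import *
im,d,W,c=snap(); H=hsv(im); h,s,v=[H[...,i].astype(int) for i in range(3)]; z=W[...,2]
blue=(h>105)&(h<125)&(s>150)&(v>80)
print("strip",rect(cast(c,box(win(blue,160,270,145,172)),0)))
m=win((z>33)&(z<75),192,280,185,215)
print("rack z",np.percentile(z[m],[5,25,50,75,95]).round(1), rect(W[m][:,:2]))
y=win((h>18)&(h<35)&(s>120)|((s>120)&(z>35)),192,280,185,215)
print("rack mask@40",rect(cast(c,box(y),40)))
m=win((z>48)&(z<62),155,270,105,155); print("housing",rect(W[m][:,:2]),m.sum(),np.median(z[m]))
m=win((z>16)&(z<33),155,270,150,175); print("rail+stops",rect(W[m][:,:2]),m.sum())
r=win(((h<8)|(h>172))&(s>150)&(v>80),180,195,168,185); print("post",cast(c,np.argwhere(r)[:,::-1].mean(0),70),z[r].round(0))
for n,w in dict(pink=(270,300,125,165),reag=(132,152,193,215),jar=(135,157,145,170)).items():
    m=win((z>25)&(z<90),*w); print(n,rect(W[m][:,:2]),np.percentile(z[m],90).round())
cv2.imwrite("pics/crop0.png",cv2.resize(im[95:225,125:305,::-1],None,fx=4,fy=4,interpolation=cv2.INTER_CUBIC))
E
```

```text
strip (array([653.2, 105.8]), array([ 42. , 254.5]), -0.0419)
rack z [35.  38.  40.3 53.9 59.1] (array([511. ,  50.4]), array([ 41.3, 218.5]), -0.0508)
rack mask@40 (array([508.8,  49.5]), array([ 47.4, 219.5]), -0.0471)
housing (array([733.4, 102.4]), array([ 93.2, 298.1]), -0.0384) 2592 53.991773852326155
rail+stops (array([661.5, 126.3]), array([ 62.7, 324.5]), -0.0381) 451
post [[597.43592828 188.2606581 ]] [-5. 68. 69. 67. 71. 69. 72. 67. 72. 68. 69. 67. 69. 71. 67. 67. 63. 66.
 71. 69.]
pink (array([ 680.4, -119.3]), array([54.4, 85.9]), 1.3639) 36.0
reag (array([520.2, 326.7]), array([31.5, 37.4]), 0.6616) 75.0
jar (array([665.4, 311. ]), array([42.6, 44. ]), -0.1874) 61.0
```

View pics/crop0.png

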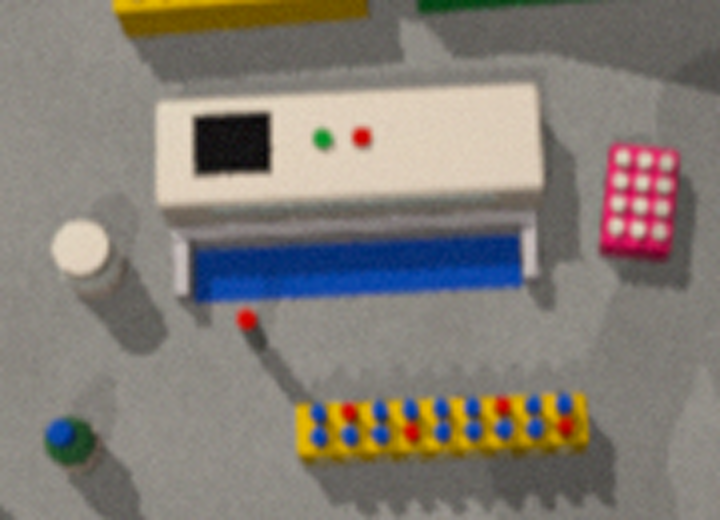

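```bash
cat >> h.py <<'E'
from scipy.spatial.transform import Rotation as Ro
O=np.array([653,105.7]); YAW=-0.04
def d2w(p): c,s=np.cos(YAW),np.sin(YAW); return O+np.array([[c,-s],[s,c]])@np.asarray(p,float)
def w2d(p): c,s=np.cos(YAW),np.sin(YAW); return np.array([[c,s],[-s,c]])@(np.asarray(p,float)[:2]-O)
def tool(s):
    q=s["ee_rot"]; return Ro.from_quat([q[1],q[2],q[3],q[0]]).as_matrix()
def go(x,y,z,ang):
    """shift (m, tool axes) and turn to bring TCP to dock (x,y), height z, tool x at dock angle ang"""
    s=sense(); R=tool(s); a=np.arctan2(R[1,0],R[0,0])-YAW
    t=R.T@(np.r_[d2w((x,y)),z]-s["position"])/1000
    return np.round(t,4), round(float((a-ang+np.pi)%(2*np.pi)-np.pi),3)
def where():
    s=sense(); R=tool(s); return dict(t=round(s["time_s"],2),tcp=w2d(s["position"]).round(1),z=round(s["position"][2],1),ang=round(np.arctan2(R[1,0],R[0,0])-YAW,3),F=s["wrist_force"].round(1),gap=round(s["finger_gap"]),j6=round(s["joint_pos"][5],2))
E
python3 -c "
from h import *
print(where()); print(go(-200,-61,193,0)); print(w2d((511,50.4)),w2d((597.4,188.3)))"
```

```text
{'t': 0.15, 'tcp': array([-470.8, -678.2]), 'z': np.float64(193.8), 'ang': np.float64(0.314), 'F': array([ 0.1, -0. ,  0.4]), 'gap': 92, 'j6': np.float64(-0.21)}
(array([ 0.4481, -0.5034,  0.0016]), 0.314)
[-139.67500497  -60.93425135] [-58.85864493  80.31052183]
```

Emit:
servo_tool([
  [0.045,-0.05,0,0.05,-1],
  [0.09,-0.1,0,0.1,-1],
  [0.135,-0.15,0,0.15,-1],
  [0.18,-0.2,0,0.2,-1],
  [0.225,-0.25,0,0.25,-1],
  [0.27,-0.3,0,0.3,-1],
  [0.315,-0.35,0,0.314,-1],
  [0.36,-0.4,0,0.314,-1],
  [0.405,-0.455,0,0.314,-1],
  [0.448,-0.503,0,0.314,-1],
])

```text
time_s: 1.4
position: [430.3, 10.0, 194.6]
ee_rot: [0.0, 1.0, -0.02, 0.0]
wrist_force: [0.6, -0.9, 0.6]
finger_gap: 91.9
```

Emit:
servo_tool([
  [0,0,0,0,-1],
  [0,0,0,0,-1],
  [0,0,0,0,-1],
  [0,0,0,0,-1],
])

```text
time_s: 1.9
position: [429.6, 6.7, 194.5]
ee_rot: [0.0, 1.0, -0.021, 0.0]
wrist_force: [0.2, 0.5, -0.6]
finger_gap: 92.0
```

```bash
python3 -c "
from h import *
print(where()); print(go(-195,-61,18,0))"
```

```text
{'t': 1.9, 'tcp': array([-219.2, -107.8]), 'z': np.float64(194.5), 'ang': np.float64(-0.003), 'F': array([ 0.2,  0.5, -0.6]), 'gap': 92, 'j6': np.float64(1.35)}
(array([ 0.0241, -0.0469,  0.1765]), -0.003)
```

Emit:
servo_tool([
  [0.02,-0.047,0.03,0,-1],
  [0.02,-0.047,0.07,0,-1],
  [0.02,-0.047,0.11,0,-1],
  [0.02,-0.047,0.15,0,-1],
  [0.02,-0.047,0.176,0,-1],
  [0.02,-0.047,0.176,0,-1],
])

```text
time_s: 2.65
position: [449.6, 53.6, 16.8]
ee_rot: [-0.0, 1.0, -0.021, -0.002]
wrist_force: [-0.3, -0.4, 0.4]
finger_gap: 91.4
```

```bash
python3 - <<'E'
from h import *
print(where())
im,d,W,c=snap(); cv2.imwrite("pics/a.png",cv2.resize(im[95:275,125:305,::-1],None,fx=3,fy=3))
E
```

```text
{'t': 2.65, 'tcp': array([-201.1,  -60.2]), 'z': np.float64(16.8), 'ang': np.float64(-0.002), 'F': array([-0.3, -0.4,  0.4]), 'gap': 91, 'j6': np.float64(1.46)}
```

View pics/a.png

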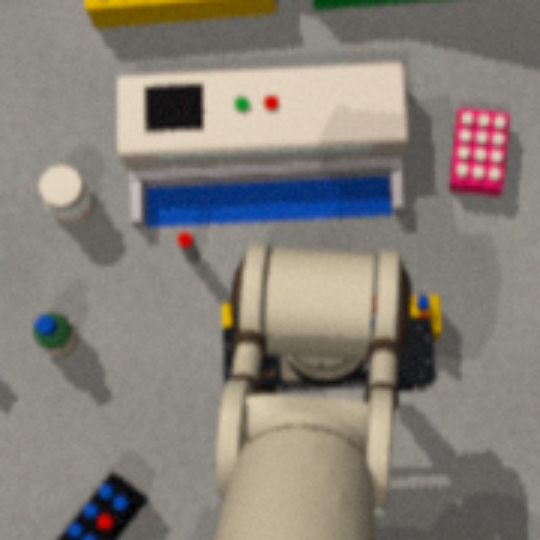

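Emit:
servo_tool([
  [0.01,0,0,0,-1],
  [0.02,0,0,0,-1],
  [0.026,0,0,0,-1],
  [0.03,0,0,0,-1],
  [0.034,0,0,0,-1],
  [0.038,0,0,0.01,-1],
  [0.042,0,0,0.03,-1],
  [0.046,0.0005,0,0.05,-1],
  [0.05,0.001,0,0.07,-1],
  [0.054,0.0015,0,0.09,-1],
])

```text
time_s: 3.95
position: [505.9, 50.4, 18.4]
ee_rot: [-0.0, 0.998, -0.066, -0.0]
wrist_force: [-1.7, 0.6, 0.2]
finger_gap: 91.9
```

```bash
python3 -c "
from h import *
print(where()); print(go(-95,-75,17,-.3))"
```

```text
{'t': 3.95, 'tcp': array([-144.8,  -61.1]), 'z': np.float64(18.4), 'ang': np.float64(-0.092), 'F': array([-1.7,  0.6,  0.2]), 'gap': 92, 'j6': np.float64(1.56)}
(array([0.0509, 0.0093, 0.0014]), 0.208)
```

Emit:
servo_tool([
  [0.005,0.0003,0,0.025,-1],
  [0.01,0.0008,0,0.05,-1],
  [0.015,0.0015,0,0.075,-1],
  [0.02,0.0024,0,0.1,-1],
  [0.025,0.0034,0,0.125,-1],
  [0.03,0.0045,0,0.15,-1],
  [0.035,0.0055,0,0.17,-1],
  [0.04,0.0065,0,0.19,-1],
  [0.0455,0.008,0,0.208,-1],
  [0.051,0.0093,0,0.208,-1],
])

```text
time_s: 5.2
position: [555.2, 34.4, 18.5]
ee_rot: [0.0, 0.986, -0.168, -0.0]
wrist_force: [-2.3, 1.4, 0.5]
finger_gap: 92.0
```

```bash
python3 -c "
from h import *
print(where()); print(go(-125,-69,17,-.3))"
```

```text
{'t': 5.2, 'tcp': array([-94.8, -75.1]), 'z': np.float64(18.5), 'ang': np.float64(-0.299), 'F': array([-2.3,  1.4,  0.5]), 'gap': 92, 'j6': np.float64(1.75)}
(array([-0.0306,  0.003 ,  0.0015]), 0.001)
```

Emit:
servo_tool([
  [-0.015,0,0,0,-1],
  [-0.03,0,0,0,-1],
  [-0.045,0,-0.04,0,-1],
  [-0.05,0.0,-0.09,0,1],
  [-0.05,0.05,-0.1,-0.18,1],
  [-0.05,0.1,-0.1,-0.36,1],
  [-0.05,0.14,-0.1,-0.54,1],
  [-0.05,0.15,-0.1,-0.72,1],
  [-0.05,0.15,-0.1,-0.9,1],
  [-0.05,0.15,-0.1,-1.08,1],
])

```text
time_s: 6.45
position: [458.9, -91.4, 119.1]
ee_rot: [0.001, 0.931, 0.365, 0.001]
wrist_force: [0.6, 0.3, 0.2]
finger_gap: 23.9
```

```bash
cat >> h.py <<'E'
def rack(win_=(140,330,140,235),show=None):
    im,d,W,c=snap(); H=hsv(im); h,s,v=[H[...,i].astype(int) for i in range(3)]; z=W[...,2]
    D=(W[...,:2]-O)@np.array([[np.cos(YAW),-np.sin(YAW)],[np.sin(YAW),np.cos(YAW)]])
    y=(h>18)&(h<35)&(s>130)&(v>80)&(z>25)&(z<50)
    y=win(y,*win_)
    n,l,st,_=cv2.connectedComponentsWithStats(cv2.dilate(y.astype(np.uint8),np.ones((5,5))))
    k=1+np.argmax(st[1:,4]); m=(l==k)&y
    r=rect(D[m]); print("rack dock",r,m.sum())
    if show: cv2.imwrite(show,cv2.resize(im[95:275,125:325,::-1],None,fx=3,fy=3))
    return r
E
python3 -c "
from h import *
print(where()); print(go(-109,-222.5,117,np.pi/2-.3)); rack(show='pics/b.png')"
```

```text
{'t': 6.45, 'tcp': array([-186.1, -204.8]), 'z': np.float64(119.1), 'ang': np.float64(0.787), 'F': array([0.6, 0.3, 0.2]), 'gap': 24, 'j6': np.float64(0.37)}
(array([0.0418, 0.0671, 0.0023]), -0.484)
rack dock (array([-62.6, -66.3]), array([ 41.6, 180.7]), -0.3043) 469
```

View pics/b.png

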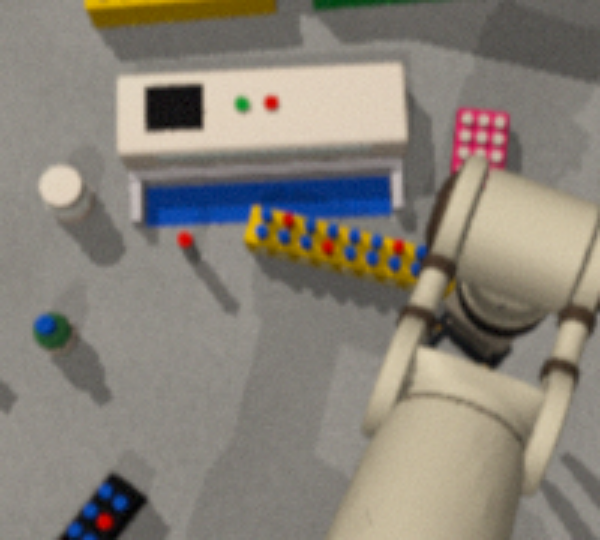

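Emit:
servo_tool([
  [0.01,0.03,0,-0.16,1],
  [0.03,0.06,0,-0.32,1],
  [0.04,0.067,0,-0.484,1],
  [0.041,0.067,0.0,-0.484,1],
  [0.041,0.067,0.0,-0.484,1],
])

```text
time_s: 7.12
position: [533.3, -112.1, 118.5]
ee_rot: [0.0, 0.819, 0.574, -0.0]
wrist_force: [0.6, 0.1, -0.1]
finger_gap: 0.7
```

```bash
python3 -c "
from h import *
print(where()); print(go(-111,-223,18,np.pi/2-.3))"
```

```text
{'t': 7.12, 'tcp': array([-110.9, -222.4]), 'z': np.float64(118.5), 'ang': np.float64(1.262), 'F': array([ 0.6,  0.1, -0.1]), 'gap': 1, 'j6': np.float64(-0.08)}
(array([-6.000e-04,  1.000e-04,  1.005e-01]), -0.009)
```

Emit:
servo_tool([
  [-0.001,0,0.03,-0.009,1],
  [-0.001,0,0.06,-0.009,1],
  [-0.001,0,0.09,-0.009,1],
  [-0.001,0,0.1,-0.009,1],
  [0.008,0,0.1,-0.009,1],
  [0.016,0,0.1,-0.009,1],
  [0.022,0,0.1,-0.009,1],
  [0.028,0,0.1,-0.009,1],
  [0.034,0,0.1,-0.009,1],
  [0.04,0,0.1,-0.009,1],
])

```text
time_s: 8.38
position: [547.6, -74.6, 19.0]
ee_rot: [0.001, 0.815, 0.579, 0.0]
wrist_force: [-2.5, -3.1, 3.0]
finger_gap: 0.2
```

```bash
python3 -c "
from h import *
print(where()); print(go(-75.5,-115,18,np.pi/2-.3)); rack()"
```

```text
{'t': 8.38, 'tcp': array([ -98.1, -184.4]), 'z': np.float64(19.0), 'ang': np.float64(1.275), 'F': array([-2.5, -3.1,  3. ]), 'gap': 0, 'j6': np.float64(-0.02)}
(array([0.0729, 0.0014, 0.001 ]), 0.004)
rack dock (array([-51.2, -31.3]), array([ 42.4, 139.9]), -0.3201) 360
```

Emit:
servo_tool([
  [0.005,0,0,0,1],
  [0.01,0,0,0,1],
  [0.015,0,0,0,1],
  [0.02,0,0,0,1],
  [0.025,0,0,0,1],
  [0.03,0,0,0,1],
  [0.034,0,0,0,1],
  [0.038,0,0,0,1],
  [0.042,0,0,0,1],
  [0.045,0,0,0,1],
])

```text
time_s: 9.68
position: [561.9, -31.6, 18.5]
ee_rot: [-0.0, 0.815, 0.579, -0.0]
wrist_force: [-0.7, -3.8, 3.0]
finger_gap: 0.3
```

```bash
python3 -c "
from h import *
print(where()); print(go(-75.5,-115,18,np.pi/2-.3)); rack(show='pics/c.png')"
```

```text
{'t': 9.68, 'tcp': array([ -85.5, -140.9]), 'z': np.float64(18.5), 'ang': np.float64(1.275), 'F': array([-0.7, -3.8,  3. ]), 'gap': 0, 'j6': np.float64(0.07)}
(array([0.0277, 0.002 , 0.0005]), 0.004)
rack dock (array([-36.4,  15.5]), array([ 41.2, 132.3]), -0.3204) 344
```

View pics/c.png

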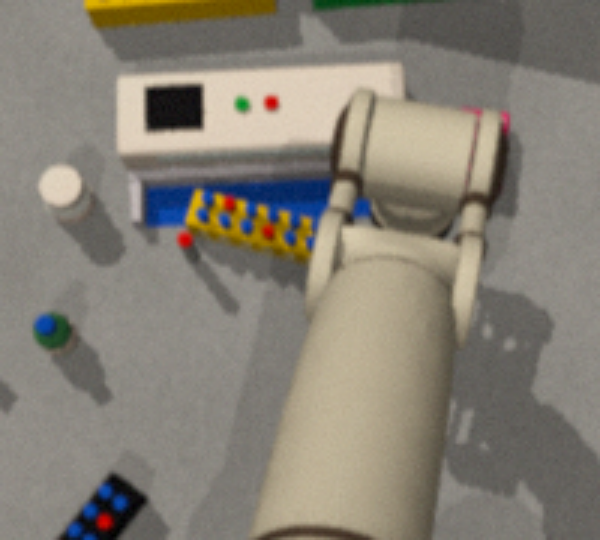

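The rack's left end now lies just behind the post, with about 14 mm of clearance, so I'm carrying on.

Emit:
servo_tool([
  [0.005,0,0,0,1],
  [0.01,0,0,0,1],
  [0.014,0,0,0,1],
  [0.018,0,0,0,1],
  [0.022,0,0,0,1],
  [0.025,0,0,0,1],
  [0.028,0,0,0,1],
  [0.028,0,0,0,1],
  [0.01,0,0,0,1],
  [-0.02,0,0,0,1],
])

```text
time_s: 10.98
position: [554.8, -51.1, 18.2]
ee_rot: [-0.0, 0.815, 0.579, 0.0]
wrist_force: [0.5, -0.9, -0.0]
finger_gap: 0.1
```

```bash
python3 -c "
from h import *
print(where()); print(go(-110,-10,120,-.31)); rack()"
```

```text
{'t': 10.97, 'tcp': array([ -91.9, -160.6]), 'z': np.float64(18.2), 'ang': np.float64(1.276), 'F': array([ 0.5, -0.9, -0. ]), 'gap': 0, 'j6': np.float64(0.03)}
(array([ 0.1389, -0.0611, -0.1017]), 1.586)
rack dock (array([-34.4,  17.1]), array([ 42.9, 185.9]), -0.3207) 469
```

Emit:
servo_tool([
  [-0.01,0,-0.04,0,1],
  [0,0,-0.1,0.1,-1],
  [0.04,-0.01,-0.1,0.28,-1],
  [0.08,-0.02,-0.1,0.46,-1],
  [0.12,-0.03,-0.1,0.64,-1],
  [0.14,-0.04,-0.1,0.82,-1],
  [0.145,-0.05,-0.1,1,-1],
  [0.145,-0.055,-0.1,1.18,-1],
  [0.145,-0.055,-0.1,1.36,-1],
  [0.145,-0.055,-0.1,1.54,-1],
])

```text
time_s: 12.28
position: [550.7, 103.9, 118.1]
ee_rot: [-0.0, 0.988, -0.155, -0.0]
wrist_force: [0.0, 0.7, -0.5]
finger_gap: 88.4
```

```bash
python3 -c "
from h import *
print(where()); print(go(-95,-2,120,-.32)); rack()"
```

```text
{'t': 12.28, 'tcp': array([-102.1,   -5.9]), 'z': np.float64(118.1), 'ang': np.float64(-0.272), 'F': array([ 0. ,  0.7, -0.5]), 'gap': 88, 'j6': np.float64(1.85)}
(array([ 0.0058, -0.0057, -0.0019]), 0.048)
rack dock (array([ -73.3, -100.4]), array([ 6.6, 40. ]), 1.2835) 33
```

Emit:
servo_tool([
  [0.003,-0.003,0,0.048,-1],
  [0.003,-0.003,0.03,0.048,-1],
  [0.003,-0.003,0.065,0.048,-1],
  [0.003,-0.003,0.1,0.048,-1],
  [0.003,-0.003,0.1,0.048,-1],
  [0.01,-0.003,0.1,0.048,-1],
  [0.015,-0.003,0.1,0.048,-1],
  [0.02,-0.003,0.1,0.048,-1],
])

```text
time_s: 13.32
position: [572.8, 100.9, 19.9]
ee_rot: [-0.0, 0.984, -0.176, 0.001]
wrist_force: [0.3, 0.3, -0.7]
finger_gap: 92.0
```

```bash
python3 -c "
from h import *
print(where()); print(go(-74.5,-8.6,18,-.32),go(-33,-20,18,0))"
```

```text
{'t': 13.32, 'tcp': array([-80.,  -8.]), 'z': np.float64(19.9), 'ang': np.float64(-0.313), 'F': array([ 0.3,  0.3, -0.7]), 'gap': 92, 'j6': np.float64(1.89)}
(array([ 0.0054, -0.0011,  0.002 ]), 0.007) (array([ 0.0484, -0.0031,  0.0021]), -0.313)
```

Emit:
servo_tool([
  [0.003,0,0.001,0.007,-1],
  [0.0055,-0.001,0.002,0.007,-1],
  [0.009,-0.0012,0.002,-0.02,-1],
  [0.013,-0.0014,0.002,-0.05,-1],
  [0.017,-0.0016,0.002,-0.08,-1],
  [0.021,-0.0018,0.002,-0.11,-1],
  [0.025,-0.002,0.002,-0.14,-1],
  [0.029,-0.0022,0.002,-0.17,-1],
  [0.033,-0.0024,0.002,-0.2,-1],
  [0.037,-0.0026,0.002,-0.23,-1],
])

```text
time_s: 14.58
position: [607.0, 90.7, 16.5]
ee_rot: [-0.0, 0.998, -0.061, -0.0]
wrist_force: [-1.0, -1.1, -0.5]
finger_gap: 92.2
```

```bash
python3 -c "
from h import *
print(where()); print(go(-33,-20,18,0));rack(show='pics/d.png')"
```

```text
{'t': 14.57, 'tcp': array([-45.3, -16.8]), 'z': np.float64(16.5), 'ang': np.float64(-0.081), 'F': array([-1. , -1.1, -0.5]), 'gap': 92, 'j6': np.float64(1.64)}
(array([ 0.0126,  0.0022, -0.0015]), -0.081)
rack dock (array([ -7. , 103.7]), array([10.8, 36.8]), 1.5397) 38
```

View pics/d.png

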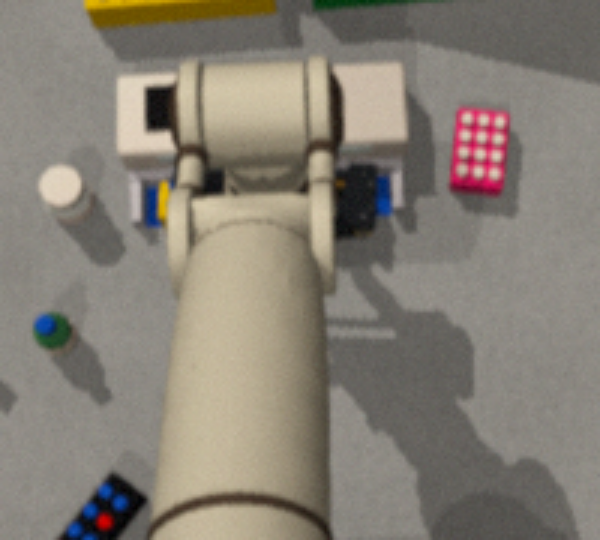

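Emit:
servo_tool([
  [0.003,0.0005,0,-0.02,-1],
  [0.006,0.001,0,-0.04,-1],
  [0.009,0.0015,0,-0.06,-1],
  [0.0126,0.002,0,-0.081,-1],
  [0.0136,0.002,0,-0.081,-1],
  [0.0146,0.002,0,-0.081,-1],
  [0.0156,0.002,0,-0.081,-1],
])

```text
time_s: 15.5
position: [621.9, 86.9, 16.5]
ee_rot: [-0.0, 1.0, -0.021, -0.0]
wrist_force: [-2.4, 0.1, 0.7]
finger_gap: 91.9
```

Emit:
servo_tool([
  [0.0007,0,0,0,-1],
  [0.0014,0,0,0,-1],
  [0.002,0,0,0,-1],
])

```text
time_s: 15.88
position: [624.1, 86.7, 16.5]
ee_rot: [0.0, 1.0, -0.021, 0.0]
wrist_force: [-2.5, -0.4, 1.1]
finger_gap: 91.8
```

```bash
python3 -c "
from h import *
print(where());rack()"
```

```text
{'t': 15.88, 'tcp': array([-28.2, -20.1]), 'z': np.float64(16.5), 'ang': np.float64(-0.002), 'F': array([-2.5, -0.4,  1.1]), 'gap': 92, 'j6': np.float64(1.56)}
rack dock (array([  2.5, 104.1]), array([ 9.8, 45.5]), -1.5677) 43
```

Force is still only sliding friction, so it hasn't seated yet. I'll creep on until it rises.

Emit:
servo_tool([
  [0.0007,0,0,0,-1],
  [0.0014,0,0,0,-1],
  [0.002,0,0,0,-1],
])

```text
time_s: 16.3
position: [625.3, 86.6, 16.3]
ee_rot: [0.0, 1.0, -0.021, -0.001]
wrist_force: [-6.2, 0.2, 2.3]
finger_gap: 92.0
```

Emit:
servo_tool([
  [0.0007,0,0,0,-1],
  [0.0014,0,0,0,-1],
  [0.002,0,0,0,-1],
])

```text
time_s: 16.68
position: [625.4, 86.6, 16.2]
ee_rot: [0.0, 1.0, -0.021, -0.003]
wrist_force: [-12.1, -0.7, 7.6]
finger_gap: 91.8
```

Emit:
servo_tool([
  [0.0007,0,0,0,-1],
  [0.0014,0,0,0,-1],
  [0.002,0,0,0,-1],
])

```text
time_s: 17.05
position: [625.6, 86.6, 16.1]
ee_rot: [0.0, 1.0, -0.021, -0.005]
wrist_force: [-17.6, -0.7, 12.8]
finger_gap: 92.0
```

```bash
python3 -c "
from h import *
print(where(),sense()['wrist_torque'])"
```

```text
{'t': 17.05, 'tcp': array([-26.7, -20.1]), 'z': np.float64(16.1), 'ang': np.float64(-0.001), 'F': array([-17.6,  -0.7,  12.8]), 'gap': 92, 'j6': np.float64(1.56)} [-0.06760091  3.22524934  0.15600045]
```

Emit:
servo_tool([
  [-0.003,0,0,0,-1],
  [-0.008,0,0,0,-1],
  [-0.016,0,0,0,-1],
  [-0.03,0,0,0,-1],
  [-0.03,0,-0.04,0,-1],
  [-0.05,0,-0.1,0,-1],
  [-0.1,0,-0.12,0,-1],
  [-0.15,0.05,-0.12,0,-1],
  [-0.17,0.1,-0.12,0,-1],
  [-0.18,0.16,-0.12,0,-1],
])

```text
time_s: 18.3
position: [442.5, -66.7, 136.9]
ee_rot: [0.0, 1.0, -0.02, 0.001]
wrist_force: [0.9, -1.1, -0.0]
finger_gap: 91.5
```

Emit:
servo_tool([
  [0,0.06,0,0,-1],
  [0,0.12,0,0,-1],
  [0,0.18,0,0,-1],
  [0,0.18,0,0,-1],
  [0,0.18,0,0,-1],
])

```text
time_s: 18.92
position: [435.7, -245.2, 136.4]
ee_rot: [-0.0, 1.0, -0.021, 0.0]
wrist_force: [-0.2, 0.6, -0.7]
finger_gap: 91.8
```

```bash
python3 - <<'E'
from h import *
print(where()); r=rack()
im,d,W,c=snap(); H=hsv(im); h,s,v=[H[...,i].astype(int) for i in range(3)]; z=W[...,2]
m=win((z>48)&(z<62)&(s<90),155,270,105,149); print("housing",rect(W[m][:,:2]))
m=win((z>33)&(z<64)&(s>110),165,265,150,172); print("rack",rect(W[m][:,:2]),m.sum())
cv2.imwrite("pics/e.png",cv2.resize(im[95:225,125:305,::-1],None,fx=4,fy=4,interpolation=cv2.INTER_CUBIC))
E
```

```text
{'t': 18.93, 'tcp': array([-203. , -359.3]), 'z': np.float64(136.4), 'ang': np.float64(-0.003), 'F': array([-0.2,  0.6, -0.7]), 'gap': 92, 'j6': np.float64(0.86)}
rack dock (array([2.7, 0.9]), array([ 46.6, 218. ]), -0.0038) 597
housing (array([733.3, 102.5]), array([ 94. , 298.5]), -0.0371)
rack (array([654. , 105.6]), array([ 42.2, 218.8]), -0.0355) 794
```

View pics/e.png

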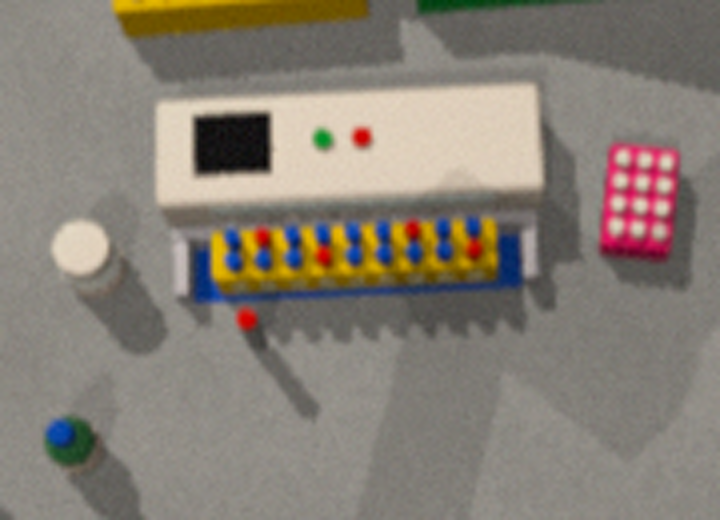

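The rack lies home, level and parallel: centre about 1–3 mm from the dock origin in x and about 1 mm in y, with a yaw difference under 0.005 rad. The neighbours look unmoved and the arm is clear.

```bash
python3 -c "
from plant import ticket
print(ticket.job_done())"
```

```text
the job is handed in; nothing more can be done
None
```

I slid the rack into the reader's bay and handed the job in at about 19 s of the 64 s allowed; no verdict was reported. I never gripped or lifted it.

**How it was done:**
1. The open fingers pushed the long side, turning the rack about 0.3 rad so its left end led.
2. The shut fingers pushed its right end along its axis, behind the post with about 14 mm to spare.
3. The open fingers squared it up and pressed it against the back rail. The tool then stopped moving while the force rose to about 18 N along the push, so it had seated.

**Last checks, with the arm clear of everything:**
- **Position:** two estimates put the rack's centre about 1 mm and 2.7 mm off fully home in x, and within about 1 mm of the bay's middle in y. The 2.7 mm one came from a cruder colour mask with an oversized width.
- **Angle:** the rack is parallel to the dock within about 0.005 rad.
- **Neighbours:** the pink rack, jar and reagent bottle look unmoved in the final picture. The purple rack, spray bottle and tip box were outside that crop and not checked again, but the arm stayed well above or away from them.

**Disagreement:** while pressing home, the wrist also read about 13 N upward. I put this down to friction and did not look into it further. The final picture shows the rack sitting level.

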